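Refit the pointer knob and hold the line test in

ROBOT

A 6-joint arm with a two-finger parallel gripper is mounted at the origin on the work surface. World frame = base frame: x ahead of the robot, y to its left, z up, the work surface at z = 0. Lengths are in m, angles in rad, forces in N, time in s.
With the tool pointing down it reaches from about 0.3 to 0.875 m from the base axis. Payload 6.4 kg.
Tool frame: the origin (TCP) lies midway between the tips of the shut fingers; the grasp point (between the pads) lies 19 mm behind it (ctrl.tcp_to_grasp is the distance from the TCP to the grasp point, in m); z points along the fingers, y is the direction in which the jaws open and shut (so a half turn about z gives the same grasp; the last joint's range is limited). The gripper opens to 85 mm and grips with 20 to 120 N. Pads are 22 mm wide; open, the fingers measure 114 mm over their backs; the gripper's body (76 mm by 85 mm) begins 54 mm behind the grasp point. The pads swing forward as they close: fully open they stand 13 mm farther back than shut.
Start: joints at [0.91, 0.181, 1.607, -0, 1.354, -0.206], TCP at [0.253, 0.517, 0.231] pointing down, gripper open.
Joint ranges: [-2.99, 2.99], [-0.89, 2.07], [0.3, 2.58], [-1.14, 4.28], [0, 2.63], [-3.12, 3.12]. Speed limits (rad/s): [2.57, 2.57, 3.01, 3.14, 3.14, 3.14].

INTERFACE

Orientations are given as a unit quaternion [w, x, y, z].
In Python, from bench import monitor, imaging, order, spotter, ctrl gives the robot as it stands.
- The arm moves only by the shell command python3 -m pendant 'ROWS'. ROWS is JSON, a list that holds one entry, the list of rows, each a list of 5 numbers: the shift along the world's x, y, z in mm, then the turn about the world's z in degrees, then the finger opening in mm, from 0 to 85.4. A call has 1 to 8 rows; each row shifts and turns the commanded pose from where the row before left it; what a row does not reach is not made up. A row lasts 1/8 s, in which the tool goes at most 62.5 mm and 10.7 degrees, less where a joint would pass 70% of its speed; a pose out of reach is approached as far as the arm can. A call with a gripper value outside its range is refused whole. The fingers move at their own pace and stop on an object; the grip force is fixed at half the most. Time passes only in rows, so rows that do not move let the fingers close. It gives the time, the measured TCP pose, the force and the opening at its end, in the units of the state.
- monitor.get_obs(): the state, without advancing time (a new reading comes with each control period).
- imaging.camera(name): name is "scene" or "top"; returns a dict with "img" (384x512x3 uint8, red, green, blue), "vfov" (degrees; the focal length in pixels is half the picture's height over the tangent of half this angle, whatever the lens; pixels are square), "cx", "cy" (the principal point, pixels), "origin" and "orientation" of the camera in the world. Camera axes: x right, y down, z forward; pixel columns grow to the right and rows downward; lengths in m; the calibration is good to about 2 mm. A picture is of the moment at which its call begins. There is no depth.
- order.hand_in(): hands the job in, once; it reports no verdict.
Trained networks look in the newest picture that a camera, given by its name, has taken for a name from the list of things; names that differ only in an ending like _2 or _b are one class to them, and where a whole thing is asked for, a point or a joint stands for the part that bears it (a point fixed in the world has none). Each returns a list of dicts, best first, with "confidence" (0 to 1); they miss things now and then, are a little off and sometimes report something else, mostly with a low value. They report only what shows in the picture. A call takes as long as a camera call. They do not tell look-alikes from the thing itself.
- spotter.recognise(camera, thing): "at" ([x, y, z] in m, in the coordinates of the camera as it stood for that picture, good to about 4 mm: the middle of the surface that is visible of it).
- spotter.tip_of(camera, thing): "at" ([x, y, z] in m, in the coordinates of the camera as it stood for that picture, good to about 4 mm: a listed point, or the origin of a listed thing).
The state is a dict: "time_s": time; "q": joint angles; "dq": joint speeds; "joint_efforts": joint torques, N m; "eef_pos": TCP position; "eef_rot": TCP orientation; "wrist_force": force on the tool from outside, world axes, zero at the start; "torque": the same for the moment, N m; "opening": opening from 0.0 (shut) to 1.0 (fully open).
Only numpy, scipy, OpenCV 4.12 (cv2) and the standard library are available. Lean on these libraries where they do the work, as an engineer would, in place of code of your own. Each camera call takes 0.05 s, during which the arm holds its last target. There are 200 camera calls.

TASK

The black pointer knob has come off the push-and-turn control on the control unit. Pick it up, turn it so that its orange pointer lines up with the orange mark on the grey collar (the D-shaped hole then matches the flat of the shaft), push it fully home on the shaft, then press the knob in until you feel the control's stop. Finish while still holding the knob pressed in at the stop, and leave the remote control, the screwdriver and the white adaptor where they are.

Things in the scene. Friction and masses are not known exactly. Their poses are not given: they have to be found in the camera images.
- knob_center (a point): Loose black pointer knob (about 60 g), standing on the bench, hole down. 36 mm high: round skirt 42 mm across and 8 mm high, above it a grip bar 40 mm long (knob x) and 20 mm wide (knob y); grip across the 20 mm, above the skirt. This point is on its axis, 18 mm above the underside. z is up; x points along the bar to its pointer end (orange line on the top from the centre to that end).
- knob_point (a point): Point on the knob's pointer end face (orange line down it), 20 mm from knob_center along the knob's +x. In the knob's underside is a D-shaped blind hole, 20 mm deep, 11.6 mm in diameter, its flat on the pointer (+x) side, 3.4 mm from the axis.
- shaft_tip (a point): Centre of the top of an upright steel D-shaft on the control unit: 10 mm diameter, flat 2.7 mm from the axis, top 3 mm tapered, 18 mm long above a round grey collar (58 mm across) on which the fitted knob's underside rests. x points out of the flat, as does the orange mark on the collar; z is up. Shaft and collar turn together against stiff friction (0.12 N m).
- plunger (a joint): How far shaft and collar, together, are pressed down into the unit, m: 0 out (as at the start; collar top 10 mm above the panel, shaft tip 98 mm above the bench), 0.008 at the firm stop. The spring needs about 4.5 N to start moving and about 9.5 N at the stop.
- unit: The control unit, a fixed black box, 180 mm (x) by 200 mm (y) by 70 mm high, origin at the centre of its underside. The shaft's axis lies 20 mm from the centre along the unit's -x. Nothing else on its top is higher than 5 mm above the panel.
- remote: Black remote control lying on the bench, 45 x 160 x 18 mm; bystander.
- screwdriver: Screwdriver lying on the bench; bystander.
- adaptor: White plug adaptor, 50 x 50 x 30 mm, on the bench; bystander.
Mind the look-alikes: they are no part of the job. Several things look just like the part that bears knob_center: the one meant starts farthest from the robot's base.

How it is judged:
On the way, in this order (a step that is already met when the one before it is completed fails the run):
1. the knob is lifted off the bench (height (world z) of knob_center above 0.06 m and contact force between the fingers and knob above 1 N), for 0.2 s.
2. the knob is home on the shaft (horizontal distance between knob_center and shaft_tip below 0.003 m and z of knob_center in the frame of shaft_tip below 0.003 m), for 0.1 s.
At the end, for the whole second after the job is handed in: The knob sits home on the D-shaft (axis within 3 mm, underside within 2 mm of the collar, upright within 0.1 rad, pointer within 0.35 rad of the flat's direction), at rest, and the fingers keep it pressed: plunger at least 6.5 mm in of its 8 mm, knob on plunger over 4 N (horizontal distance between knob_center and shaft_tip below 0.003 m and z of knob_center in the frame of shaft_tip below 0.002 m and angle between the z axis of knob_center and the z axis of shaft_tip, either way round below 0.1 rad and x of knob_point in the frame of shaft_tip above 0.015 m and angle between the x axis of knob_center and the x axis of shaft_tip, either way round below 0.35 rad and value of joint plunger above 0.0065 m and contact force between knob and plunger above 4 N and contact force between the fingers and knob above 3 N and linear speed of knob below 0.02 m/s); the arm keeps its last pose, push and grip.
It fails at once if the remote control is pushed away (distance of remote from where it was at the start of the episode above 0.03 m).
It fails at once if the screwdriver is pushed away (distance of screwdriver from where it was at the start of the episode above 0.03 m).
It fails at once if the adaptor is pushed away (distance of adaptor from where it was at the start of the episode above 0.03 m).
It also fails if it takes over 45 s, if anything falls off the work surface, if the arm or the gripper's body presses on something with over 40 N, if the wrist force passes 120 N, or if a joint passes its speed limit or range.

## Working session

There is one attempt and no reset: what is moved stays moved. The work goes in short steps, Python scripts to look and compute and a shell command to move; the robot and the scene stay as the last step left them, time stands still between calls to the robot, and variables do not carry over. Pictures are saved under pics/ and viewed, about 8 in all and at most 12, crops included, and the job is handed in when it is done.

```bash
mkdir -p pics
cat > h.py <<'E'
from bench import monitor, imaging, order, spotter, ctrl
import numpy as np, cv2
from scipy.spatial.transform import Rotation as R
def Rm(q): return R.from_quat([q[1],q[2],q[3],q[0]]).as_matrix()
def cam(n,save=None):
    c=imaging.camera(n); c['R']=Rm(c['orientation']); c['o']=np.array(c['origin'])
    c['f']=c['img'].shape[0]/2/np.tan(np.radians(c['vfov'])/2)
    if save: cv2.imwrite('pics/'+save,c['img'][:,:,::-1])
    return c
def pix(c,p):
    v=c['R'].T@(np.array(p)-c['o']); return c['f']*v[0]/v[2]+c['cx'],c['f']*v[1]/v[2]+c['cy']
def ray(c,u,v,z):
    d=c['R']@np.array([(u-c['cx'])/c['f'],(v-c['cy'])/c['f'],1]); return c['o']+d*(z-c['o'][2])/d[2]
def crop(c,u,v,r,k,name):
    u,v=int(u),int(v); i=c['img'][max(0,v-r):v+r,max(0,u-r):u+r,::-1]
    cv2.imwrite('pics/'+name,cv2.resize(i,None,fx=k,fy=k,interpolation=cv2.INTER_CUBIC))
E
python3 - <<'E'
from h import *
ims=[]
for n in ['scene','top']:
    c=cam(n,n+'0.png'); print(n,c['o'].round(3),c['R'].round(2).tolist(),c['f'],c['cx'],c['cy'])
    for t in ['knob_center','knob_point','shaft_tip','unit','remote','screwdriver','adaptor']:
        for d in spotter.tip_of(n,t):
            p=c['R']@np.array(d['at'])+c['o']; print(t,round(d['confidence'],2),p.round(3),np.round(pix(c,p)))
print(monitor.get_obs())
E
```

```text
scene [ 0.854 -0.463  0.996] [[0.8, 0.52, -0.31], [0.61, -0.69, 0.39], [-0.01, -0.5, -0.87]] 394.8915794515485 255.43928500111585 188.70675468855586
knob_center 0.73 [ 0.448 -0.207  0.016] [198. 225.]
knob_center 0.68 [ 0.345 -0.258  0.014] [158. 218.]
knob_center 0.52 [ 0.347 -0.173  0.025] [179. 195.]
knob_point 0.6 [ 0.469 -0.212  0.015] [203. 231.]
knob_point 0.6 [ 0.334 -0.185  0.022] [173. 196.]
knob_point 0.46 [ 0.33  -0.27   0.017] [151. 218.]
shaft_tip 0.69 [0.557 0.126 0.095] [302. 148.]
unit 0.95 [0.582 0.12  0.001] [305. 172.]
remote 0.58 [ 0.693 -0.264  0.002] [257. 298.]
screwdriver 0.81 [ 0.628 -0.441 -0.001] [191. 341.]
adaptor 0.7 [0.359 0.346 0.001] [287.  93.]
top [ 0.417 -0.063  1.429] [[0.03, -1.0, 0.09], [-1.0, -0.02, 0.01], [-0.01, -0.09, -1.0]] 400.76532858138995 255.3973714328989 197.7809725154007
knob_center 0.73 [ 0.625 -0.44   0.006] [364. 179.]
knob_center 0.67 [ 0.345 -0.176  0.021] [290. 257.]
knob_center 0.6 [ 0.455 -0.205  0.017] [298. 225.]
knob_center 0.45 [ 0.339 -0.256  0.023] [313. 259.]
knob_point 0.6 [ 0.329 -0.271  0.014] [317. 262.]
knob_poin
[... 292 characters left out ...]
81 [0.36  0.345 0.002] [142. 248.]
{'time_s': 0.8, 'q': array([ 9.09734979e-01,  1.80734427e-01,  1.60697826e+00,  8.88289791e-06,
        1.35378617e+00, -2.06283801e-01]), 'dq': array([ 0.00172116,  0.00132721, -0.00135329, -0.0010851 , -0.00067466,
        0.00186916]), 'joint_efforts': array([ 1.61810774e-03, -4.44789505e+01, -3.51666892e+01, -9.78108483e-05,
        6.93647235e-04,  1.97791445e-05]), 'eef_pos': array([0.2525713 , 0.51659761, 0.23133589]), 'eef_rot': array([1.57715836e-05, 2.25435217e-01, 9.74258159e-01, 4.43803720e-05]), 'wrist_force': array([ 0.12977798, -0.07038187, -0.2913028 ]), 'torque': array([-0.01075466, -0.03717011, -0.0316816 ]), 'opening': 1.0004728918217596}
```

View pics/scene0.png

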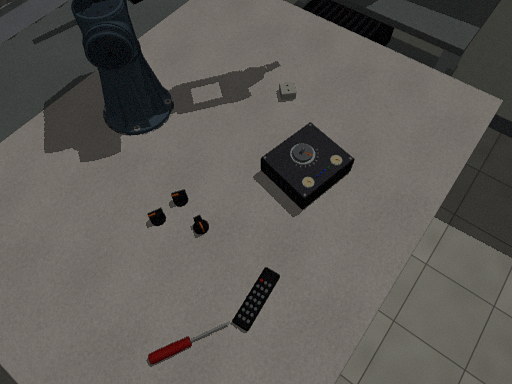

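View pics/top0.png

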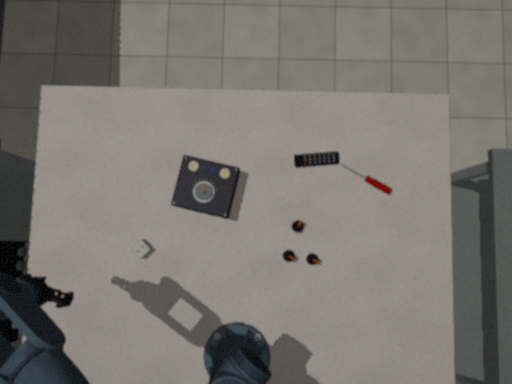

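Candidates are the knobs at scene pixels (198,225), (158,218) and (179,195), about 0.50, 0.43 and 0.39 m from the base. I choose the farthest, (198,225), which is top pixel (298,225). The shaft and collar are at scene (302,150) and top (203,190). I'll check the choice in a close crop.

Run:
```python
from h import *
T=[]
for n,k,s in [('scene',(198,225),(303,152)),('top',(298,225),(203,190))]:
    c=cam(n); row=[]
    for (u,v),zs in [(k,0.036),(s,0.08)] and [((k),0.036),((s),0.08)]:
        i=c['img'][v-19:v+19,u-19:u+19]; row.append(cv2.resize(i[:,:,::-1],None,fx=10,fy=10,interpolation=cv2.INTER_CUBIC)[:290+90])
        h=cv2.cvtColor(i,cv2.COLOR_RGB2HSV).astype(int)
        m=(h[...,0]<16)&(h[...,1]>130)&(h[...,2]>70)
        y,x=np.nonzero(m)
        print(n,u,v,[(a+u-19,b+v-19,i[b,a].tolist(),ray(c,a+u-19,b+v-19,zs)[:2].round(3).tolist()) for a,b in zip(x,y)])
    T.append(np.hstack(row))
cv2.imwrite('pics/c1.png',cv2.resize(np.vstack(T),(600,600)))
```

```text
scene 198 225 [(np.int64(199), np.int64(222), [114, 55, 14], [0.453, -0.204]), (np.int64(200), np.int64(222), [108, 55, 18], [0.455, -0.202]), (np.int64(199), np.int64(223), [77, 39, 10], [0.455, -0.206]), (np.int64(200), np.int64(223), [116, 53, 15], [0.457, -0.205]), (np.int64(200), np.int64(224), [122, 59, 21], [0.459, -0.207]), (np.int64(201), np.int64(224), [109, 49, 15], [0.461, -0.205]), (np.int64(200), np.int64(225), [80, 41, 12], [0.461, -0.209]), (np.int64(201), np.int64(225), [116, 57, 19], [0.463, -0.207]), (np.int64(201), np.int64(226), [123, 60, 21], [0.465, -0.21]), (np.int64(202), np.int64(226), [110, 52, 17], [0.467, -0.208]), (np.int64(201), np.int64(227), [81, 39, 15], [0.467, -0.212]), (np.int64(202), np.int64(227), [120, 60, 20], [0.469, -0.21]), (np.int64(202), np.int64(228), [73, 33, 7], [0.471, -0.212])]
scene 303 152 [(np.int64(305), np.int64(152), [84, 57, 39], [0.567, 0.128]), (np.int64(306), np.int64(152), [95, 54, 32], [0.569, 0.129]), (np.int64(306), np.int64(153), [102, 54, 21], [0.571, 0.127]), (np.int64(307), np.int64(153), [111, 53, 15], [0.573, 0.12
[... 710 characters left out ...]
p.int64(300), np.int64(223), [109, 55, 2], [0.462, -0.209]), (np.int64(301), np.int64(223), [78, 44, 24], [0.462, -0.212]), (np.int64(298), np.int64(224), [96, 49, 19], [0.458, -0.202]), (np.int64(299), np.int64(224), [114, 54, 0], [0.458, -0.206]), (np.int64(300), np.int64(224), [100, 50, 21], [0.459, -0.209]), (np.int64(298), np.int64(225), [86, 42, 0], [0.455, -0.202]), (np.int64(299), np.int64(225), [102, 52, 6], [0.455, -0.206]), (np.int64(300), np.int64(225), [77, 38, 18], [0.455, -0.209])]
top 203 190 [(np.int64(202), np.int64(185), [135, 87, 60], [0.581, 0.13]), (np.int64(202), np.int64(186), [135, 88, 59], [0.578, 0.13]), (np.int64(202), np.int64(187), [136, 88, 62], [0.574, 0.13])]
```

View pics/c1.png

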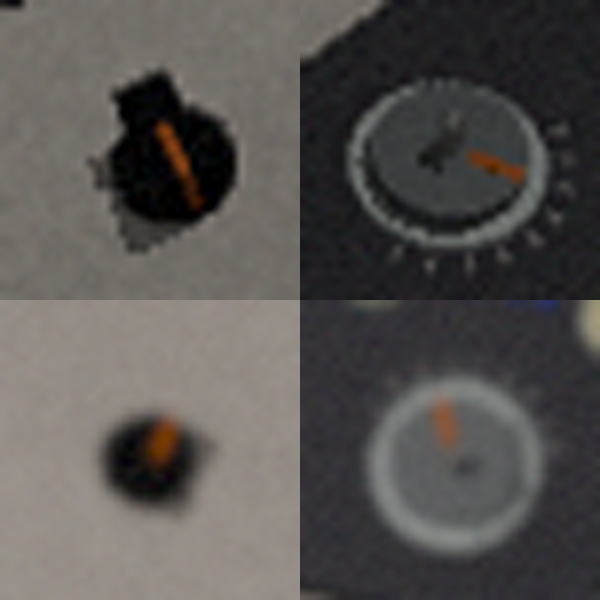

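The chosen knob's bar and orange line point about -25° from world x in both views. The collar mark points about +5 to +15°. Next I'll rectify both to metric planes for exact angles and centres.

```bash
cat >> h.py <<'E'
def rect(c,x,y,z,half=0.04,s=0.0002):
    # columns: -y ; rows: -x  (x up, y left)
    n=int(2*half/s); q=[(x+half,y+half),(x+half,y-half),(x-half,y-half),(x-half,y+half)]
    src=np.float32([pix(c,(a,b,z)) for a,b in q]); dst=np.float32([[0,0],[n,0],[n,n],[0,n]])
    return cv2.warpPerspective(c['img'],cv2.getPerspectiveTransform(src,dst),(n,n),flags=cv2.INTER_CUBIC)
def orange(im,x,y,half=0.04,s=0.0002):
    f=im.astype(float); w=f[...,0]-0.5*(f[...,1]+f[...,2]); w=w-0.45*w.max(); w[w<0]=0
    n,l,st,ce=cv2.connectedComponentsWithStats((w>0).astype(np.uint8)); k=1+np.argmax(st[1:,4]); w[l!=k]=0
    r,cc=np.nonzero(w); W=w[r,cc]; X=x+half-r*s; Y=y+half-cc*s
    m=np.average([X,Y],axis=1,weights=W); C=np.cov([X,Y],aweights=W); e,v=np.linalg.eigh(C); d=v[:,1]*np.sign(v[0,1])
    return m.round(4),np.degrees(np.arctan2(d[1],d[0])).round(1),(np.sqrt(12*e)).round(4)
E
python3 - <<'E'
from h import *
T=[]
for n in ['scene','top']:
    c=cam(n); row=[]
    for x,y,z in [(0.45,-0.205,0.036),(0.559,0.125,0.08)]:
        im=rect(c,x,y,z); print(n,orange(im,x,y)); im=im.copy()
        im=np.clip(im.astype(int)*2,0,255).astype(np.uint8)
        for k in range(0,400,50): im[k,:]//=2; im[:,k]//=2
        row.append(im[:,:,::-1])
    T.append(np.hstack(row))
cv2.imwrite('pics/r1.png',cv2.resize(np.vstack(T),(600,600)))
E
```

```text
scene (array([ 0.4611, -0.207 ]), np.float64(-25.2), array([0.0036, 0.0202]))
scene (array([0.5777, 0.1292]), np.float64(10.4), array([0.0042, 0.0187]))
top (array([ 0.4604, -0.2063]), np.float64(-19.9), array([0.0082, 0.0138]))
top (array([0.5774, 0.1297]), np.float64(13.2), array([0.0063, 0.0145]))
```

View pics/r1.png

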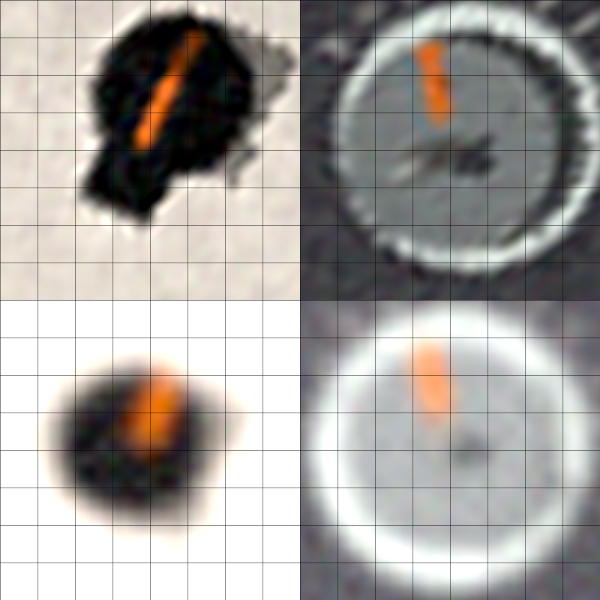

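Estimates are knob (0.452,-0.203) with yaw -25°, and shaft (0.560,0.125) with yaw about 11.5°. The tool yaw is already 154° ≡ -26°, which suits the knob. Moving above it.

```bash
python3 -m pendant '[[[16.6,-60,0,1,85],[16.6,-60,0,0,85],[16.6,-60,0,0,85],[16.6,-60,0,0,85],[16.6,-60,0,0,85],[16.6,-60,0,0,85],[16.6,-60,0,0,85],[16.6,-60,0,0,85]]]'; python3 -m pendant '[[[16.6,-60,0,0,85],[16.6,-60,0,0,85],[16.6,-60,0,0,85],[16.6,-60,0,0,85],[0,0,-40,0,85],[0,0,-40,0,85],[0,0,-40,0,85],[0,0,0,0,85]]]'
```

```text
time_s: 2.0
eef_pos: [0.3857, 0.0346, 0.2318]
eef_rot: [0.001, 0.217, 0.976, 0.0]
wrist_force: [1.7, 0.1, -0.5]
opening: 0.995
time_s: 3.0
eef_pos: [0.4496, -0.2018, 0.1085]
eef_rot: [-0.003, 0.217, 0.976, 0.002]
wrist_force: [0.3, -0.2, -0.2]
opening: 0.996
```

Run:
```python
from h import *
c=cam('scene'); p=monitor.get_obs(); print(p['eef_pos'],p['eef_rot'])
crop(c,*pix(c,(0.452,-0.204,0.06)),40,7,'k1.png')
for d in spotter.tip_of('scene','knob_center'): print(d['confidence'],(c['R']@np.array(d['at'])+c['o']).round(4))
```

```text
[ 0.45112577 -0.20291386  0.11076908] [-1.24348560e-03  2.16936590e-01  9.76184724e-01  5.94626896e-04]
0.76 [ 0.3425 -0.2576  0.013 ]
0.54 [ 0.4485 -0.2033  0.0154]
```

View pics/k1.png

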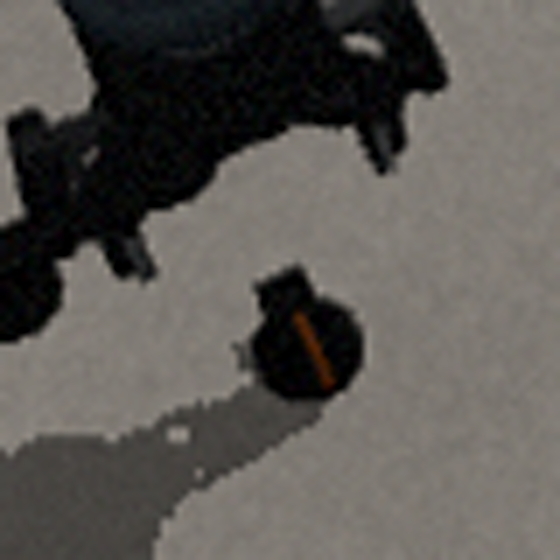

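The crop shows the knob at about (308,350) and the fingertips at (135,270) and (385,165), with the jaws square to the bar. Descending and closing.

```bash
python3 -m pendant '[[[0,0,-40,0,85],[0,0,-40,0,85],[0,0,-20,0,85],[0,0,0,0,85],[0,0,0,0,10],[0,0,0,0,10],[0,0,0,0,10],[0,0,0,0,10]]]';python3 -m pendant '[[[0,0,0,0,10],[0,0,0,0,10]]]'
```

```text
time_s: 4.1
eef_pos: [0.4525, -0.2039, 0.0122]
eef_rot: [0.001, 0.217, 0.976, -0.0]
wrist_force: [0.6, 0.0, 0.6]
opening: 0.223
time_s: 4.35
eef_pos: [0.4524, -0.2039, 0.0122]
eef_rot: [0.001, 0.217, 0.976, -0.0]
wrist_force: [-0.9, 0.7, 6.1]
opening: 0.222
```

Gripped (19 mm). Lifting and carrying to above the shaft.

```bash
python3 -m pendant '[[[0,0,20,0,10],[0,0,50,0,10],[0,0,60,0,10],[18,54,0,9,10],[18,54,0,9,10],[18,54,0,9,10],[18,54,0,9.5,10],[18,54,0,0,10]]]';python3 -m pendant '[[[18,58,0,0,10],[0,0,0,0,10],[0,0,0,0,10]]]'
python3 - <<'E'
from h import *
p=monitor.get_obs(); print(p['eef_pos'],p['eef_rot'],p['wrist_force'])
e=p['eef_pos']; kz=e[2]-0.0122+0.036
T=[]
for n in ['scene','top']:
    c=cam(n)
    for x,y,z in [(0.56,0.125,kz),(0.56,0.125,0.08)]:
        im=rect(c,x,y,z); print(n,round(z,3),orange(im,x,y))
        im=np.clip(im.astype(int)*2,0,255).astype(np.uint8)
        for k in range(0,400,50): im[k,:]//=2; im[:,k]//=2
        T.append(im[:,:,::-1])
    for t in ['knob_center','shaft_tip']:
        for d in spotter.tip_of(n,t): print(t,d['confidence'],(c['R']@np.array(d['at'])+c['o']).round(4))
    u,v=map(int,pix(c,(0.56,0.125,0.12))); T.append(cv2.resize(c['img'][v-32:v+32,u-32:u+32,::-1],(400,400)))
cv2.imwrite('pics/s1.png',cv2.resize(np.vstack([np.hstack(T[:3]),np.hstack(T[3:])]),(792,528)))
E
```

```text
time_s: 5.35
eef_pos: [0.542, 0.0684, 0.1413]
eef_rot: [-0.0, -0.101, 0.995, -0.0]
wrist_force: [0.2, -0.4, -0.6]
opening: 0.223
time_s: 5.72
eef_pos: [0.5592, 0.1247, 0.1408]
eef_rot: [-0.001, -0.1, 0.995, -0.0]
wrist_force: [-0.1, 1.0, -1.1]
opening: 0.222
[0.55919452 0.12470821 0.14076095] [-6.31557791e-04 -1.00262165e-01  9.94960841e-01 -1.53139352e-04] [-0.07626044  1.00633773 -1.06735402]
scene 0.165 (array([0.5719, 0.1267]), np.float64(-4.5), array([0.0047, 0.0065]))
scene 0.08 (array([0.5775, 0.1292]), np.float64(10.2), array([0.0043, 0.0189]))
knob_center 0.68 [ 0.3441 -0.2565  0.0141]
knob_center 0.65 [0.5529 0.1208 0.1444]
knob_center 0.48 [ 0.3449 -0.1717  0.0203]
shaft_tip 0.66 [0.558  0.1253 0.0954]
top 0.165 (array([0.5804, 0.0859]), np.float64(10.1), array([0.0017, 0.0026]))
top 0.08 (array([0.5714, 0.0861]), np.float64(13.7), array([0.0021, 0.0024]))
knob_center 0.64 [ 0.3463 -0.1725  0.0218]
knob_center 0.47 [ 0.3375 -0.2563  0.0193]
knob_center 0.36 [0.5792 0.122  0.0038]
shaft_tip 0.45 [0.5634 0.1247 0.0988]
shaft_tip 0.35 [0.5782 0.1225 0.0036]
```

View pics/s1.png

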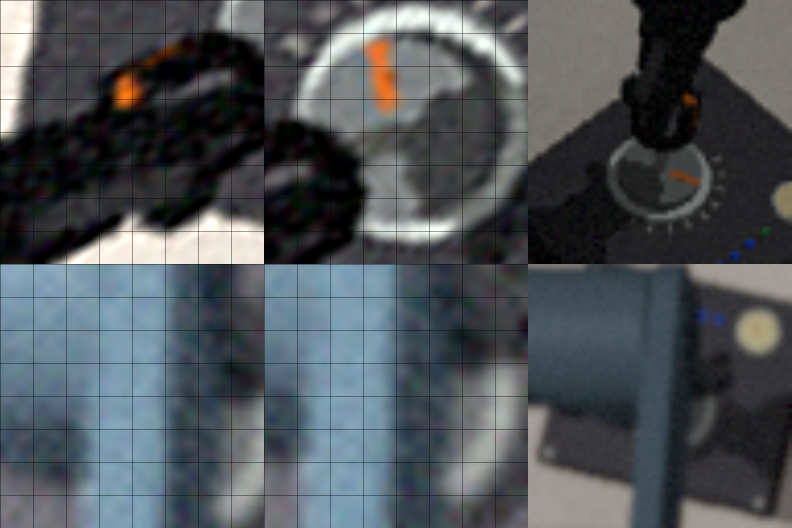

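The knob is held upright, with its orange pointer at about (125,90) in the first tile, and the collar mark at (382,75). I'll lower it to just above the tip, then compare overlays of the skirt and collar circles in one view.

```bash
python3 -m pendant '[[[0,0,-20,0,10],[0,0,-6,0,10],[0,0,0,0,10],[0,0,0,0,10]]]'
python3 - <<'E'
from h import *
from scipy.optimize import minimize
p=monitor.get_obs(); e=p['eef_pos']; print(e,p['wrist_force'])
c=cam('scene'); c0=dict(c); c0['img']=cv2.imread('pics/scene0.png')[:,:,::-1].copy()
# collar circle: radial gradient integral on original scene
g=cv2.GaussianBlur(cv2.cvtColor(c0['img'],cv2.COLOR_RGB2GRAY).astype(np.float32),(0,0),0.8)
th=np.linspace(0,2*np.pi,180,endpoint=False)
def samp(x,y,r,z):
    P=np.array([pix(c0,(x+r*np.cos(t),y+r*np.sin(t),z)) for t in th],np.float32)
    return cv2.remap(g,P[None,:,0],P[None,:,1],cv2.INTER_LINEAR)[0]
def cost(v,r=0.029,z=0.08):
    d=samp(*v,r+.0015,z)-samp(*v,r-.0015,z)
    return -np.abs(d).mean()
best=min(((cost((x,y)),x,y) for x in np.arange(.552,.569,.001) for y in np.arange(.118,.132,.001)))
print('collar',best, 'ring', [min(((cost((x,y),r,.07),round(x,4),round(y,4)) for x in np.arange(.552,.569,.001) for y in np.arange(.118,.132,.001))) for r in (.031,.033,.035,.037)])
k=8;u,v=map(int,pix(c,(e[0],e[1],0.10)));r=37
im=cv2.resize(c['img'][v-r:v+r,u-r:u+r,::-1],None,fx=k,fy=k,interpolation=cv2.INTER_CUBIC); im=np.clip(im.astype(int)*2,0,255).astype(np.uint8)
def circ(x,y,R_,z,col):
    for t in th[::4]:
        a,b=pix(c,(x+R_*np.cos(t),y+R_*np.sin(t),z)); cv2.circle(im,(int((a-u+r+.5)*k),int((b-v+r+.5)*k)),1,col,-1)
kb=e[2]-.0122
circ(e[0],e[1],.021,kb+.008,(0,255,255)); circ(e[0],e[1],.021,kb,(0,255,255)); circ(.560,.1255,.029,.08,(0,255,0))
cv2.imwrite('pics/s2.png',im)
E
```

```text
time_s: 6.52
eef_pos: [0.5602, 0.1244, 0.1159]
eef_rot: [0.0, -0.1, 0.995, -0.0]
wrist_force: [0.6, -0.2, -0.3]
opening: 0.223
[0.56024108 0.12443853 0.11593828] [ 0.64727436 -0.17937543 -0.32320002]
collar (np.float32(-14.820474), np.float64(0.562), np.float64(0.119)) ring [(np.float32(-13.3823595), np.float64(0.555), np.float64(0.125)), (np.float32(-17.27881), np.float64(0.555), np.float64(0.127)), (np.float32(-17.58545), np.float64(0.56), np.float64(0.125)), (np.float32(-21.338335), np.float64(0.559), np.float64(0.126))]
```

View pics/s2.png

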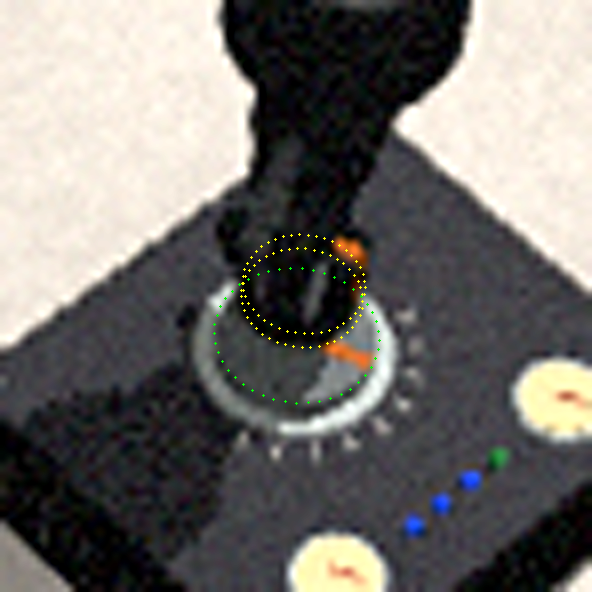

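The skirt overlay matches the held knob at (303,295). The collar and ring fit centre is (0.5595,0.1255), so I'll shift y +1 mm and feel downwards.

```bash
python3 -m pendant '[[[0,1,0,0,10],[0,0,-3,0,10],[0,0,-3,0,10],[0,0,0,0,10],[0,0,0,0,10]]]'; python3 -m pendant '[[[0,0,-2,0,10],[0,0,0,0,10],[0,0,0,0,10]]]'
```

```text
time_s: 7.2
eef_pos: [0.5597, 0.1256, 0.1092]
eef_rot: [-0.0, -0.1, 0.995, -0.0]
wrist_force: [-1.1, -1.0, -0.5]
opening: 0.22
time_s: 7.58
eef_pos: [0.5601, 0.1256, 0.1075]
eef_rot: [0.0, -0.1, 0.995, -0.0]
wrist_force: [1.6, 0.2, -0.0]
opening: 0.223
```

```bash
python3 -m pendant '[[[0,0,-2,0,10],[0,0,0,0,10],[0,0,0,0,10]]]'; python3 -m pendant '[[[0,0,-2,0,10],[0,0,0,0,10],[0,0,0,0,10]]]'
```

```text
time_s: 7.95
eef_pos: [0.5604, 0.1256, 0.1055]
eef_rot: [0.001, -0.1, 0.995, -0.0]
wrist_force: [5.1, 0.4, -0.5]
opening: 0.217
time_s: 8.32
eef_pos: [0.5604, 0.1256, 0.1036]
eef_rot: [0.001, -0.1, 0.995, -0.0]
wrist_force: [5.3, 0.9, 0.5]
opening: 0.224
```

The shaft has entered, and a side force of +5 N in x says to ease +x a little.

```bash
python3 -m pendant '[[[0.7,0,0,0,10],[0,0,-3,0,10],[0,0,0,0,10],[0,0,0,0,10]]]'; python3 -m pendant '[[[0,0,-4,0,10],[0,0,0,0,10],[0,0,0,0,10]]]'
```

```text
time_s: 8.82
eef_pos: [0.5606, 0.1256, 0.1]
eef_rot: [0.0, -0.1, 0.995, 0.0]
wrist_force: [5.4, 0.8, -1.1]
opening: 0.223
time_s: 9.2
eef_pos: [0.5606, 0.1256, 0.0959]
eef_rot: [0.0, -0.1, 0.995, 0.0]
wrist_force: [5.6, 0.3, -1.7]
opening: 0.223
```

```bash
python3 -m pendant '[[[0.5,0,-3,0,10],[0,0,0,0,10],[0,0,0,0,10]]]'; python3 -m pendant '[[[0,0,-2,0,10],[0,0,0,0,10],[0,0,0,0,10]]]'; python3 -m pendant '[[[0,0,-2,0,10],[0,0,0,0,10],[0,0,0,0,10]]]'
```

```text
time_s: 9.57
eef_pos: [0.5607, 0.1256, 0.0927]
eef_rot: [-0.0, -0.1, 0.995, 0.0]
wrist_force: [5.0, 1.3, -2.5]
opening: 0.226
time_s: 9.95
eef_pos: [0.5608, 0.1256, 0.0916]
eef_rot: [-0.0, -0.1, 0.995, -0.0]
wrist_force: [0.5, 1.2, 4.2]
opening: 0.222
time_s: 10.32
eef_pos: [0.5609, 0.1256, 0.0894]
eef_rot: [-0.0, -0.1, 0.995, -0.0]
wrist_force: [-0.3, 0.3, 5.7]
opening: 0.219
```

It seated at about z = 0.0918 and the spring is now yielding. Pressing on to the stop.

```bash
python3 -m pendant '[[[0,0,-2,0,10],[0,0,0,0,10],[0,0,0,0,10]]]'; python3 -m pendant '[[[0,0,-2,0,10],[0,0,0,0,10],[0,0,0,0,10]]]'; python3 -m pendant '[[[0,0,-1.5,0,10],[0,0,0,0,10],[0,0,0,0,10]]]'; python3 -m pendant '[[[0,0,-1,0,10],[0,0,0,0,10],[0,0,0,0,10]]]'
```

```text
time_s: 10.7
eef_pos: [0.5609, 0.1256, 0.0875]
eef_rot: [-0.0, -0.1, 0.995, -0.0]
wrist_force: [-0.7, 0.6, 6.4]
opening: 0.22
time_s: 11.08
eef_pos: [0.5608, 0.1256, 0.0856]
eef_rot: [-0.0, -0.1, 0.995, -0.0]
wrist_force: [-1.6, 0.5, 8.1]
opening: 0.222
time_s: 11.45
eef_pos: [0.5609, 0.1256, 0.0843]
eef_rot: [-0.0, -0.1, 0.995, -0.0]
wrist_force: [-1.1, 0.1, 8.0]
opening: 0.221
time_s: 11.82
eef_pos: [0.561, 0.1256, 0.0841]
eef_rot: [-0.0, -0.1, 0.995, -0.0]
wrist_force: [-3.6, -0.2, 14.8]
opening: 0.221
```

The stop is felt: z stalls at 0.084 and the force rises to 15 N. One check before handing in.

```bash
python3 -m pendant '[[[0,0,0,0,10],[0,0,0,0,10],[0,0,0,0,10]]]'
python3 - <<'E'
from h import *
c=cam('scene'); crop(c,*pix(c,(.561,.1256,.09)),30,10,'end.png')
c['img']=np.clip(c['img'].astype(int)*2,0,255).astype(np.uint8); crop(c,*pix(c,(.561,.1256,.09)),30,10,'end.png')
for t in ['knob_center','shaft_tip','remote','screwdriver','adaptor']:
    for d in spotter.tip_of('scene',t): print(t,round(d['confidence'],2),(c['R']@np.array(d['at'])+c['o']).round(3))
E
```

```text
time_s: 12.2
eef_pos: [0.5609, 0.1256, 0.0841]
eef_rot: [-0.0, -0.1, 0.995, -0.0]
wrist_force: [-4.2, -0.2, 13.7]
opening: 0.224
knob_center 0.75 [ 0.344 -0.255  0.013]
knob_center 0.6 [0.559 0.125 0.088]
knob_center 0.48 [ 0.345 -0.174  0.019]
shaft_tip 0.43 [0.56  0.127 0.086]
remote 0.58 [ 0.692 -0.265 -0.   ]
screwdriver 0.92 [ 0.63  -0.44  -0.002]
adaptor 0.58 [0.36  0.343 0.004]
```

View pics/end.png

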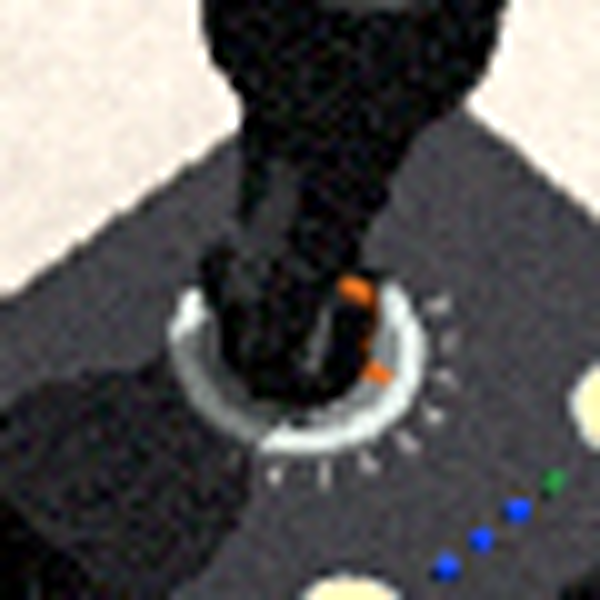

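The knob sits on the collar and its orange pointer (355,290) runs down the end face to meet the collar mark (378,372). The bystanders haven't moved. Handing in.

```bash
python3 -c "
from h import *
print(order.hand_in()); print(monitor.get_obs()['wrist_force'])"
```

```text
the job is handed in; nothing more can be done
None
the job is handed in; nothing more can be done
```

The knob is fitted on the shaft and held pressed in at the control's stop, and the job is handed in at about 12 s; no verdict was reported. I took the knob farthest from the base, about 0.50 m away, turned it 36.5° to line up with the collar mark and pushed it home.

- **Seating and stop:** The knob met the collar at a tool height of about 91.8 mm. It then moved about 7.7 mm against the spring. The tool stalled at 84.1 mm as the force rose from 8 to about 14 N.
- **Alignment:** The last picture shows the orange pointer meeting the collar mark.
- **Bystanders:** The networks put the remote control, screwdriver and adaptor within about 3 mm of their first positions.
- **Disagreements:** There was a side force of about 5 N in x during insertion. It vanished once the knob seated, and about 4 N the other way remained at the end. One circle fit to the collar edge was about 6 mm off from the other estimates, so I discarded it. I did not read the plunger travel directly; it is inferred from the tool height and force.

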